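# Set up the casserole for frying behind the hob's folding guard

### The arm

A 7-joint arm with a two-finger parallel gripper is mounted at the origin on a cart in front of the work surface, level with it; the furniture and walls round the work are solid. World frame = base frame: x ahead of the robot, y to its left, z up, the work surface at z = 0. Lengths are in m, angles in rad, forces in N, time in s.
With the tool pointing down it reaches from about 0.4 to 0.875 m from the base axis. Payload 6.5 kg.
Tool frame: the origin (TCP) lies between the finger pads; the fingertips stand 14 mm ahead of it and the grasp point (between the pads) lies 5 mm behind it; z points along the fingers, y is the line along which they close (so a half turn about z gives the same grasp; the last joint's range is limited). The gripper opens to 88 mm and grips with 3 to 60 N. Pads are 18 mm wide; open, the fingers measure 123 mm over their backs; the gripper's body (75 mm by 187 mm) begins 45 mm behind the grasp point.
Start: joints at [-1.167, 0.536, -0.004, 1.538, 0.003, 1.067, -0.071], TCP at [0.294, 0.58, 0.253] pointing down, gripper open.
Joint ranges: [-2.7, 2.7], [-0.37, 2.16], [-1.27, 1.26], [0.24, 2.4], [-1.31, 4.45], [0.19, 1.91], [-2.76, 2.76]. Speed limits (rad/s): [2.39, 2.39, 3.14, 3.14, 3.14, 3.14, 3.14].

### API

Orientations are given as [roll, pitch, yaw] about the fixed x, y, z axes, in that order (R = Rz(yaw) Ry(pitch) Rx(roll)).
In Python, from rig import monitor, optics, sign_off gives the robot as it stands. The module is installed in compiled form; this text tells all that it offers.
- The arm moves only by the tool arm_command, never from a script. Its argument "series" is a list of rows, each an object of numbers: "jaw": the opening, from 0 (shut) to 1 (fully open); "tx", "ty", "tz": the shift along the tool's x, y, z normalised to -1 to 1, where 1 is 0.3 m; "ax", "ay", "az": the turn, a rotation vector about the tool's x, y, z normalised to -1 to 1, where 1 is 90 degrees. In form: [{"jaw": .., "tx": .., "ty": .., "tz": .., "ax": .., "ay": .., "az": ..}, ...]. A call has 1 to 20 rows; each row is the pose to reach, as a shift and turn from the pose commanded when the call began, along the tool's axes at that moment; what a row does not reach only later rows make up. A row lasts 1/10 s, in which the tool goes at most 50 mm and 8.59 degrees, less where a joint would pass 70% of its speed; a pose out of reach is approached as far as the arm can. A call with a number of a shift or a turn outside -1 to 1 is refused whole. A call with a gripper value outside its range is refused whole. The fingers move at their own pace and stop on an object; "newtons" is the grip in N (left out, the last holds). Time passes only in rows, so rows that repeat a pose let the fingers close. It gives the time, the measured TCP pose, the force, the opening and the grip force at its end, in the units of the state.
- monitor.get_state(): the state, without advancing time (a new reading comes with each control period).
- optics.camera(name): name is "side" or "top"; returns the picture (480x640x3 uint8, blue, green, red); there is no depth.
- optics.get_calibration(name): a dict with "K" (3x3 intrinsics, pixels), "camera_from_world" (4x4, takes a point from world to camera coordinates). Camera axes: x right, y down, z forward; pixel columns grow to the right and rows downward; lengths in m; the calibration is good to about 2 mm. A picture is of the moment at which its call begins. get_calibration takes no time and is no camera call.
- sign_off(): hands the job in; it is judged then, once.
The state is a dict: "time_s": time; "joint_positions": joint angles; "dq": joint speeds; "effort": joint torques, N m; "eef_pos": TCP position; "tool_rot": TCP orientation; "contact_force": force on the tool from outside, world axes, zero at the start; "wrist_torque": the same for the moment, N m; "width": finger opening in m; "grip_force": force on a finger pad.
Only numpy, scipy, OpenCV 4.12 (cv2) and the standard library are available. Lean on these libraries where they do the work, as an engineer would, in place of code of your own. Each camera call takes 0.05 s, during which the arm holds its last target. There are 200 camera calls.

### The job

Get the casserole ready for frying behind the splash guard of the portable hob. First stand up the end leaf of the folded steel guard, because it lies on top of the other two, then the back and front leaves, each fully upright to its stop. Then slide the casserole along the glass, without lifting or tipping it, off the small ring and in between the leaves until it stands centred on the large ring; do not disturb the flour shaker and the tomato behind the hob.

Things in the scene. Friction and masses are not known exactly. Their poses are not given: they have to be found in the camera images.
- hob: portable two-ring electric hob, 240 mm deep, 520 mm wide, fixed; black glass top 60 mm above the table. Origin at table height under the line of ring centres; x to its back (away from the robot), y along its width to the left, z up. Small ring at y +110 mm, large ring at y -120 mm; glass from x -120 to 120, y -285 to 235 mm. A three-leaf splash guard lies folded over the large ring
- ring_small (a point): centre of the small printed ring (145 mm across), on the glass; axes as the hob's. The casserole stands about here at the start
- ring_large (a point): centre of the large printed ring (185 mm across), on the glass; axes as the hob's. Hidden under the folded guard at the start
- guard_end (a joint): hinge angle of the guard's end leaf (3 mm steel sheet, 196 mm long, 105 mm high when upright): 0 = folded flat inward over the other leaves, 1.57 = upright, stop at 1.60. Stiff hinge: it stays where it is left; 2 to 3 N at the pull moves it. Hinge line along the hob's x axis at the hob's y -272 mm, 74.5 mm above the table
- pull_end (a point): middle of the end leaf's black T pull: a bar 15 mm thick, 34 mm long, parallel to the hinge line, on a 12 mm wide neck; 27.5 mm off the leaf's middle plane, 75 mm along the leaf from the hinge line. On top of the folded leaf, on the outer side of the upright one. Pinched by its two ends, the bar pivots between the finger pads while the leaf swings
- guard_back (a joint): hinge angle of the back leaf (226 mm long, 120 mm high when upright): 0 = folded flat inward over the glass, 1.57 = upright, stop at 1.60; stiff hinge, stays where it is left, 2 to 3 N at the pull. Its hinge line runs along the hob's y axis, at the hob's x +112 mm, 66 mm above the table
- pull_back (a point): middle of the bar of the back leaf's T pull, the same as the end leaf's but with its bar along the hob's y axis; 90 mm along the leaf from the hinge line, 27.5 mm off the leaf, at the hob's y -138 mm
- guard_front (a joint): hinge angle of the front leaf (226 mm long, 94 mm high when upright): 0 = folded flat inward over the glass, 1.57 = upright, stop at 1.60; stiff hinge, stays where it is left, 2 to 3 N at the pull. Its hinge line runs along the hob's y axis, at the hob's x -112 mm, 66 mm above the table
- pull_front (a point): middle of the bar of the front leaf's T pull, the same kind with its bar along the hob's y axis; 74 mm along the leaf from the hinge line, 27.5 mm off the leaf, at the hob's y -138 mm
- pot: black open casserole, no lid, up to 1 kg: 189 mm across, 110 mm high, empty; ear handles on its own +y and -y sides, 96 mm wide, out to 126 mm from its axis, 83 to 99 mm above its foot. Origin: centre of its foot. Its y axis starts roughly along the hob's, so it fits between the upright leaves (221 mm apart). Wall and handle together (+y side, 75 to 126 mm from the axis) can be pinched from above
- flour: aluminium flour shaker, 74 mm across, 116 mm high, standing behind the hob; to be left alone. Origin under its centre
- tomato: whole red tomato, about 70 mm, on the table behind the right end of the hob; to be left alone. Origin under its centre

How it is judged:
On the way, in this order (a step that is already met when the one before it is completed fails the run):
1. the end leaf stands upright (value of joint guard_end above 1.45 rad), for 0.2 s.
2. the back and front leaves stand upright too (value of joint each of guard_back, guard_front above 1.45 rad), for 0.2 s.
3. the casserole stands on the large ring (horizontal distance between pot and ring_large below 0.012 m and z of pot in the frame of ring_large below 0.006 m), for 0.2 s.
At the end, for the whole second after the job is handed in: all three leaves are upright (hinge angles over 1.45 rad); the casserole stands level and at rest on the glass with its centre within 12 mm of the centre of the large ring (all of step 2 and all of step 3 and value of joint guard_end above 1.45 rad and angle between pot's own z axis and vertical below 0.05 rad and linear speed of pot below 0.01 m/s); the robot touches nothing.
It fails at once if the casserole is lifted off the glass by more than 10 mm (z of pot in the frame of ring_large above 0.01 m).
It fails at once if the casserole is tipped by more than about 9 degrees (angle between pot's own z axis and vertical above 0.15 rad).
It fails at once if the back or front leaf is forced up while the end leaf still lies over it (value of joint guard_end below 0.5 rad and value of joint any of guard_back, guard_front above 0.3 rad).
It fails at once if the flour shaker or the tomato behind the hob is moved by more than 40 mm (distance of any of flour, tomato from where it was at the start of the episode above 0.04 m).
It also fails if it takes over 72 s, if anything falls off the work surface, if the arm or the gripper's body presses on something with over 40 N, if the wrist force passes 120 N, or if a joint passes its speed limit or range.

## Working session

There is one attempt and no reset: what is moved stays moved. The work goes in short steps, Python scripts to look and compute and a tool call to move; the robot and the scene stay as the last step left them, time stands still between calls to the robot, and variables do not carry over. Pictures are saved under pics/ and viewed, at most 10 in all, crops included, and the job is handed in when it is done.

Besides the shell and the picture viewer there is one more tool, called after "Emit:" as a command line: name --argument value ..., lists and objects as JSON in quotes. arm_command: Moves the arm, as the interface text tells. Scaled input: -1 to 1 covers 0.3 m each way for a shift and 90 degrees each way for a turn. Its arguments: {"type":"object","properties":{"series":{"type":"array"},"newtons":{"type":"number"}},"required":["series"]}

```bash
mkdir -p pics; python3 - <<'E'
from rig import monitor, optics
import cv2,numpy as np
np.set_printoptions(precision=4,suppress=True)
for n in("top","side"):
    cv2.imwrite(f"pics/{n}0.png",optics.camera(n)); c=optics.get_calibration(n); print(n,c["K"],c["camera_from_world"])
s=monitor.get_state(); print(s)
E
```

```text
top [[554.0612   0.     330.6177]
 [  0.     554.0612 242.5109]
 [  0.       0.       1.    ]] [[ 0.024  -0.9992 -0.0319 -0.0594]
 [-0.985  -0.0182 -0.1716  0.6482]
 [ 0.1709  0.0355 -0.9847  0.8366]
 [ 0.      0.      0.      1.    ]]
side [[578.1988   0.     317.0671]
 [  0.     578.1988 231.4166]
 [  0.       0.       1.    ]] [[-0.9706 -0.2408 -0.0034  0.5963]
 [-0.1546  0.6337 -0.7579  0.2005]
 [ 0.1847 -0.7351 -0.6523  0.8217]
 [ 0.      0.      0.      1.    ]]
{'time_s': 0.1, 'joint_positions': array([-1.1672,  0.5371, -0.0044,  1.5387,  0.0026,  1.0672, -0.0712]), 'dq': array([ 0.0013, -0.003 , -0.0003, -0.0026, -0.0007, -0.002 , -0.0002]), 'effort': array([  0.0023, -57.2078,   0.9939, -25.223 ,  -0.0561,   0.0135,
         0.0001]), 'eef_pos': array([0.294 , 0.5791, 0.252 ]), 'tool_rot': array([-3.1402,  0.0001,  2.6719]), 'contact_force': array([0.3885, 0.4403, 0.9234]), 'wrist_torque': array([-0.0274,  0.001 , -0.0185]), 'grip_force': 0.0, 'width': 0.08812727775234795}
```

View pics/top0.png

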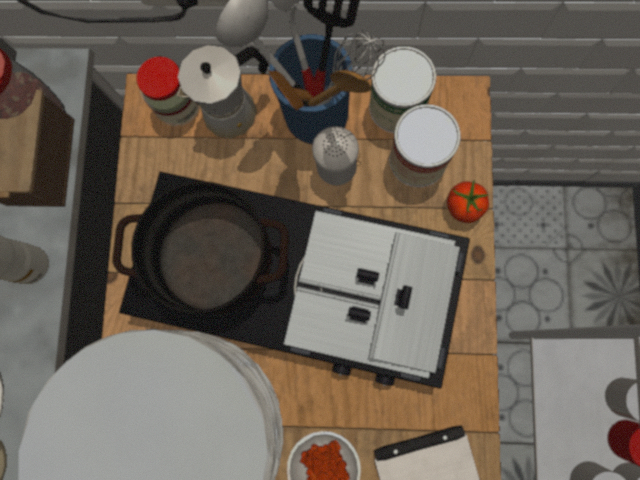

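View pics/side0.png

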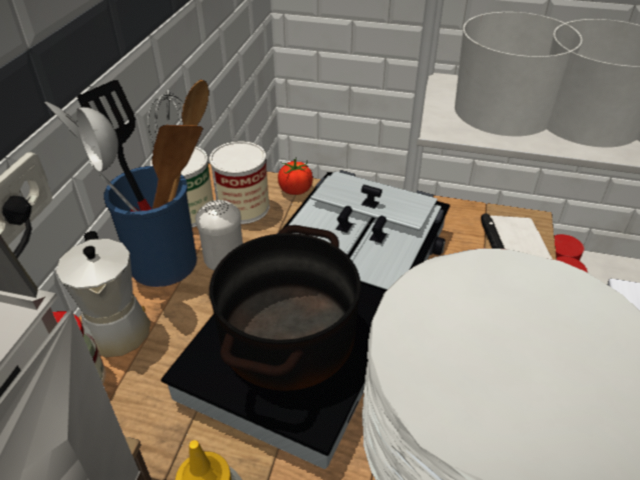

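Top view: hob glass corners are about (161,174), (468,239), (441,385) and (122,312). The three pulls are at (403,297), (367,276) and (358,314), the tomato is at (468,201), the shaker at (335,155), and a big white round object is at the lower left. The side view agrees.

```bash
cat > h.py <<'E'
import numpy as np,cv2
from rig import monitor, optics
from scipy.optimize import least_squares
np.set_printoptions(precision=4,suppress=True)
C={n:optics.get_calibration(n) for n in("top","side")}
def proj(n,P):
    c=C[n];P=np.atleast_2d(P);q=P@c["camera_from_world"][:3,:3].T+c["camera_from_world"][:3,3]
    q=q@c["K"].T;return q[:,:2]/q[:,2:]
def ray(n,uv,z):
    c=C[n];M=c["camera_from_world"];R=M[:3,:3];o=-R.T@M[:3,3]
    d=R.T@np.linalg.solve(c["K"],[uv[0],uv[1],1.]);return o+d*(z-o[2])/d[2]
def T(p,P):
    P=np.atleast_2d(P);c,s=np.cos(p[2]),np.sin(p[2])
    return np.c_[p[0]+c*P[:,0]-s*P[:,1],p[1]+s*P[:,0]+c*P[:,1],P[:,2]]
E
python3 - <<'E'
from h import *
for n in C: M=C[n]["camera_from_world"];print(n,-M[:3,:3].T@M[:3,3])
print("tcp",proj("top",[.294,.58,.253]),proj("side",[.294,.58,.253]))
L=[("top",(161,174),(.12,.235,.06)),("top",(468,239),(.12,-.285,.06)),("top",(441,385),(-.12,-.285,.06)),("top",(122,312),(-.12,.235,.06)),
("side",(165,379),(.12,.235,.06)),("side",(328,461),(-.12,.235,.06)),
("top",(403,297),(0,-.197,.110)),("top",(367,275),(.022,-.138,.1)),("top",(358,314),(-.038,-.138,.1))]
f=lambda p:np.concatenate([proj(n,T(p,P))[0]-uv for n,uv,P in L])
r=least_squares(f,[.6,-.1,-.2],loss="soft_l1");print(r.x,r.fun.reshape(-1,2))
for h,n,uv in[(0.17,"top",(200,250)),(.05,"top",(468,205)),(.116,"top",(335,140)),(.2,"top",(150,440)),(.0,"top",(150,440))]:print(n,uv,h,ray(n,uv,h))
t,s=cv2.imread("pics/top0.png"),cv2.imread("pics/side0.png")
x=r.x
def drawpts(im,n,P,c):
    for a in proj(n,P):cv2.circle(im,tuple(int(round(v*16)) for v in a),16,c,-1,shift=4)
ol=[(a,b,.06) for a in np.linspace(-.12,.12,30) for b in(-.285,.235)]+[(a,b,.06) for b in np.linspace(-.285,.235,60) for a in(-.12,.12)]
th=np.linspace(0,6.283,60);rim=np.c_[.0945*np.cos(th),.11+.0945*np.sin(th),.17+0*th]
for im,n in((t,"top"),(s,"side")):
    drawpts(im,n,T(x,ol),(0,255,0));drawpts(im,n,T(x,rim),(255,255,0))
cv2.imwrite("pics/ov1.png",np.hstack([cv2.resize(t[130:420,90:490],(400,290)),cv2.resize(s[150:480,120:460],(340,330))[:290]]))
E
```

```text
top [ 0.4969 -0.0773  0.9331]
side [0.458  0.6206 0.69  ]
tcp [[-207.9818  498.8973]] [[663.3784 903.6168]]
[ 0.599   0.0363 -0.202 ] [[-2.7868 -3.3033]
 [ 1.839  -0.7504]
 [-0.1683  4.8315]
 [-5.2555  1.1199]
 [-5.7624  0.2765]
 [ 0.452  -6.2394]
 [ 0.1363  0.3865]
 [ 0.0013 -0.0694]
 [ 0.4114 -0.0088]]
top (200, 250) 0.17 [0.6153 0.1337 0.17  ]
top (468, 205) 0.05 [ 0.7161 -0.2672  0.05  ]
top (335, 140) 0.116 [ 0.7998 -0.0507  0.116 ]
top (150, 440) 0.2 [0.3638 0.1739 0.2   ]
top (150, 440) 0.0 [0.3275 0.2424 0.    ]
```

View pics/ov1.png

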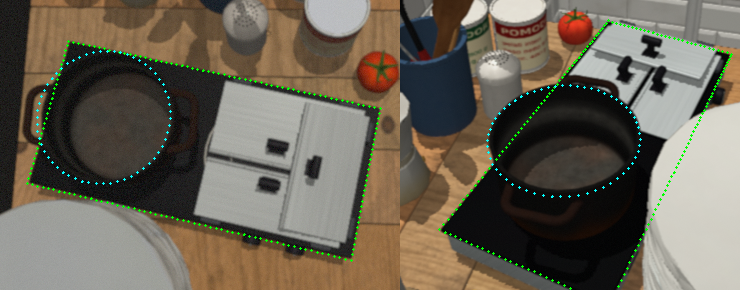

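```bash
cat > fit.py <<'E'
from h import *
g={n:cv2.GaussianBlur(cv2.cvtColor(cv2.imread(f"pics/{n}0.png"),cv2.COLOR_BGR2GRAY).astype(np.float32),(0,0),1) for n in C}
samp=lambda n,q:cv2.remap(g[n],q[:,0].astype(np.float32)[None],q[:,1].astype(np.float32)[None],cv2.INTER_LINEAR)[0]
k=np.arange(-8,8.1,.5)
x=np.array([.599,.0363,-.202])
b=np.linspace(-.26,.22,50);a=np.linspace(-.1,.1,25);o=lambda v:0*v+.06
E=[("top",np.c_[0*b+.12,b,o(b)],(1,0,0)),("top",np.c_[0*b-.12,b,o(b)],(-1,0,0)),("top",np.c_[a,0*a+.235,o(a)],(0,1,0)),("top",np.c_[a,0*a-.285,o(a)],(0,-1,0)),("side",np.c_[a,0*a+.235,o(a)],(0,1,0)),("side",np.c_[0*b+.12,b,o(b)][b>.15],(1,0,0))]
for it in range(4):
    M=[]
    for i,(n,P,nv) in enumerate(E):
        q=proj(n,T(x,P));d=proj(n,T(x,P+.003*np.array(nv)))-q;d/=np.linalg.norm(d,axis=1)[:,None]
        for j in range(len(P)):
            pr=samp(n,q[j]+k[:,None]*d[j]);gr=np.gradient(pr);m=gr.argmax()
            if gr[m]>4: M.append((n,P[j],q[j]+k[m]*d[j],d[j],i))
    f=lambda p:np.array([(proj(n,T(p,P))[0]-u)@d for n,P,u,d,i in M])
    x=least_squares(f,x,loss="soft_l1",f_scale=.7).x
r=f(x);I=np.array([m[4] for m in M]);print(x,[(i,(I==i).sum(),np.median(r[I==i]).round(2)) for i in set(I)])
for p,P,uv in[("end",(0,-.197,.1095),(403,297)),("back",(.022,-.138,.101),(367,275)),("front",(-.038,-.138,.101),(358,314))]:print(p,proj("top",T(x,P)),uv)
tp=[(20,425),(60,355),(150,333),(230,365),(268,440)];sp=[(367,345),(400,295),(470,260),(540,250)]
# stack: distance of each pixel's plane point at height h from circle
F=lambda p:np.array([np.hypot(*(ray(n,u,p[2])[:2]-p[:2]))-p[3] for n,L in(("top",tp),("side",sp)) for u in L])
s=least_squares(F,[.36,.17,.25,.13]);print("stack",s.x,s.fun)
np.save("hob.npy",x)
im=cv2.imread("pics/top0.png")
for P in[[(a_,b_,.06) for a_ in(-.12,.12) for b_ in np.linspace(-.285,.235,80)],[(a_,b_,.06) for b_ in(-.285,.235) for a_ in np.linspace(-.12,.12,40)]]:
    for u in proj("top",T(x,P)):cv2.circle(im,tuple(int(v) for v in u.round()),0,(0,255,0),-1)
cv2.imwrite("pics/z2.png",cv2.resize(im[160:400,110:480],None,fx=2.16,fy=2.16,interpolation=cv2.INTER_CUBIC))
E
python3 fit.py
```

```text
[ 0.5998  0.0373 -0.201 ] [(np.int64(0), np.int64(49), np.float64(-0.01)), (np.int64(1), np.int64(50), np.float64(0.49)), (np.int64(2), np.int64(23), np.float64(1.52)), (np.int64(3), np.int64(25), np.float64(-0.53)), (np.int64(4), np.int64(25), np.float64(-0.47)), (np.int64(5), np.int64(8), np.float64(0.52))]
end [[402.441  296.7263]] (403, 297)
back [[366.3584 274.2247]] (367, 275)
front [[357.7938 313.3237]] (358, 314)
stack [0.3178 0.1975 0.1742 0.1805] [-0.0088  0.0092  0.0004  0.0019 -0.003   0.0059 -0.0067 -0.01    0.0111]
```

View pics/z2.png

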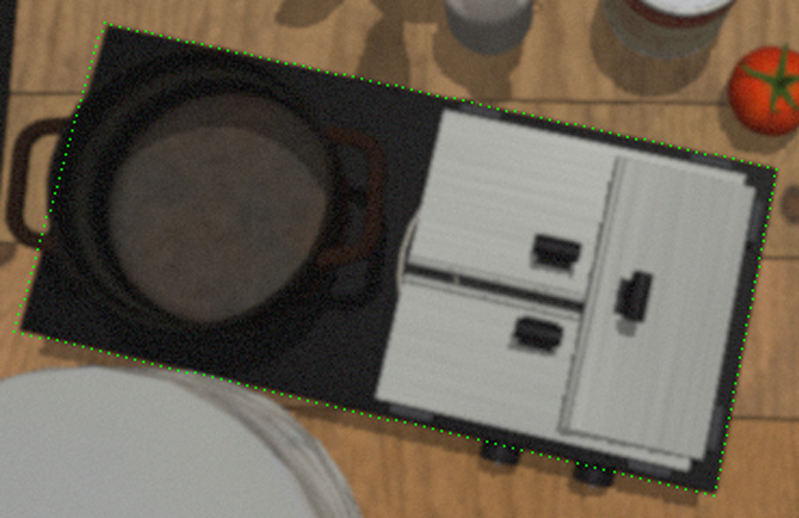

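The zoomed overlay shows the hob fit is tight and the three pulls match the predictions within 1 px. The pot's handle ends are at about (114,246) and (287,250) in the full picture. The white object is a plate stack, about 0.18 m tall, at (0.32, 0.20).

```bash
cat >> h.py <<'E'
from scipy.spatial.transform import Rotation as Ro
try: X=np.load("hob.npy")
except Exception: X=None
def rows(tg):
    "tg: list of (world xyz, yaw) tool-down targets -> normalised rows from the measured pose"
    s=monitor.get_state();p=s["eef_pos"];R=Ro.from_euler("xyz",s["tool_rot"])
    for q,yaw in tg:
        d=R.inv().apply(np.array(q)-p)/.3;a=(R.inv()*Ro.from_euler("xyz",[np.pi,0,yaw])).as_rotvec()/(np.pi/2);print(d.round(3),a.round(3))
def state():
    s=monitor.get_state();print({k:np.round(s[k],4).tolist() for k in("time_s","eef_pos","tool_rot","contact_force","width","grip_force","joint_positions")})
H=lambda *P:T(X,P)[0]
E
python3 - <<'E'
from h import *
A=ray("top",(113.7,245.6),.155);B=ray("top",(287.3,250.3),.155);m=(A+B)/2
print("pot",m,"len",np.hypot(*(A-B)[:2]),"yaw",np.arctan2(*(-(A-B)[0],(A-B)[1])),"ring_s",H(0,.11,.06),"ring_l",H(0,-.12,.06))
e=H(0,-.197,.102);print("end",e,"back",H(.022,-.138,.0935),"front",H(-.038,-.138,.0935))
rows([((.294,.579,.40),2.672),((e[0],e[1],.40),1.37),((e[0],e[1],.19),1.37)])
E
```

```text
pot [0.6206 0.1381 0.155 ] len 0.25150668008581145 yaw -0.008421595722612037 ring_s [0.6218 0.1451 0.06  ] ring_l [ 0.5758 -0.0803  0.06  ]
end [ 0.5605 -0.1557  0.102 ] back [ 0.5938 -0.1023  0.0935] front [ 0.535  -0.0903  0.0935]
[-0.    -0.001 -0.493] [-0.001  0.    -0.   ]
[-1.901 -1.783 -0.491] [-0.001  0.001  0.829]
[-1.901 -1.782  0.209] [-0.001  0.001  0.829]
```

Emit:
arm_command --series '[{"jaw": 1, "tz": -0.17}, {"jaw": 1, "tz": -0.33}, {"jaw": 1, "tx": -0.1, "ty": -0.1, "tz": -0.45}, {"jaw": 1, "tx": -0.95, "ty": -0.89, "tz": -0.49}, {"jaw": 1, "tx": -0.95, "ty": -0.89, "tz": -0.49}, {"jaw": 1, "tx": -0.95, "ty": -0.89, "tz": -0.49}, {"jaw": 1, "tx": -0.95, "ty": -0.89, "tz": -0.49}, {"jaw": 1, "tx": -0.95, "ty": -0.89, "tz": -0.49}, {"jaw": 1, "tx": -0.95, "ty": -0.89, "tz": -0.49}, {"jaw": 1, "tx": -0.95, "ty": -0.89, "tz": -0.49}, {"jaw": 1, "tx": -0.95, "ty": -0.89, "tz": -0.49}]'

```text
validation failed for argument at $.se...
```

Emit:
arm_command --series '[{"jaw": 0.65, "tx": -0.95, "ty": -0.89, "az": 0.829}, {"jaw": 0.65, "tx": -0.95, "ty": -0.89, "az": 0.829}, {"jaw": 0.65, "tx": -0.95, "ty": -0.89, "az": 0.829}, {"jaw": 0.65, "tx": -0.95, "ty": -0.89, "az": 0.829}, {"jaw": 0.65, "tx": -0.95, "ty": -0.89, "az": 0.829}, {"jaw": 0.65, "tx": -0.95, "ty": -0.89, "az": 0.829}, {"jaw": 0.65, "tx": -0.95, "ty": -0.89, "az": 0.829}, {"jaw": 0.65, "tx": -0.95, "ty": -0.89, "az": 0.829}, {"jaw": 0.65, "tx": -0.95, "ty": -0.89, "az": 0.829}, {"jaw": 0.65, "tx": -0.95, "ty": -0.89, "az": 0.829}, {"jaw": 0.65, "tx": -0.95, "ty": -0.89, "az": 0.829}]'

```text
validation failed for argument at $.se...
```

```bash
python3 - <<'E'
from h import *
state();e=H(0,-.197,.097);rows([((e[0],e[1],.15),1.37),(e,1.37)])
E
```

```text
{'time_s': 0.1, 'eef_pos': [0.294, 0.5791, 0.252], 'tool_rot': [-3.1402, 0.0001, 2.6719], 'contact_force': [0.3885, 0.4403, 0.9234], 'width': 0.0881, 'grip_force': 0.0, 'joint_positions': [-1.1672, 0.5371, -0.0044, 1.5387, 0.0026, 1.0672, -0.0712]}
[-1.901 -1.782  0.343] [-0.001  0.001  0.829]
[-1.901 -1.782  0.519] [-0.001  0.001  0.829]
```

Emit:
arm_command --series '[{"jaw": 1, "tx": 0, "ty": 0, "tz": -0.17, "ax": 0, "ay": 0, "az": 0}, {"jaw": 1, "tx": 0, "ty": 0, "tz": -0.33, "ax": 0, "ay": 0, "az": 0}, {"jaw": 1, "tx": -0.1, "ty": -0.1, "tz": -0.45, "ax": 0, "ay": 0, "az": 0}, {"jaw": 1, "tx": -0.95, "ty": -0.89, "tz": -0.49, "ax": 0, "ay": 0, "az": 0}, {"jaw": 1, "tx": -0.95, "ty": -0.89, "tz": -0.49, "ax": 0, "ay": 0, "az": 0}, {"jaw": 1, "tx": -0.95, "ty": -0.89, "tz": -0.49, "ax": 0, "ay": 0, "az": 0}, {"jaw": 1, "tx": -0.95, "ty": -0.89, "tz": -0.49, "ax": 0, "ay": 0, "az": 0}, {"jaw": 1, "tx": -0.95, "ty": -0.89, "tz": -0.49, "ax": 0, "ay": 0, "az": 0}, {"jaw": 1, "tx": -0.95, "ty": -0.89, "tz": -0.49, "ax": 0, "ay": 0, "az": 0}, {"jaw": 1, "tx": -0.95, "ty": -0.89, "tz": -0.49, "ax": 0, "ay": 0, "az": 0}, {"jaw": 1, "tx": -0.95, "ty": -0.89, "tz": -0.49, "ax": 0, "ay": 0, "az": 0}]'

```text
time_s: 1.2
eef_pos: [0.4298, 0.2057, 0.4002]
tool_rot: [-3.141, 0.002, 2.661]
contact_force: [0.6, 0.8, -0.1]
width: 0.0885
grip_force: 0.0
```

Emit:
arm_command --series '[{"jaw": 0.65, "tx": -0.95, "ty": -0.89, "tz": 0, "ax": 0, "ay": 0, "az": 0.829}, {"jaw": 0.65, "tx": -0.95, "ty": -0.89, "tz": 0, "ax": 0, "ay": 0, "az": 0.829}, {"jaw": 0.65, "tx": -0.95, "ty": -0.89, "tz": 0, "ax": 0, "ay": 0, "az": 0.829}, {"jaw": 0.65, "tx": -0.95, "ty": -0.89, "tz": 0, "ax": 0, "ay": 0, "az": 0.829}, {"jaw": 0.65, "tx": -0.95, "ty": -0.89, "tz": 0, "ax": 0, "ay": 0, "az": 0.829}, {"jaw": 0.65, "tx": -0.95, "ty": -0.89, "tz": 0, "ax": 0, "ay": 0, "az": 0.829}, {"jaw": 0.65, "tx": -0.95, "ty": -0.89, "tz": 0, "ax": 0, "ay": 0, "az": 0.829}, {"jaw": 0.65, "tx": -0.95, "ty": -0.89, "tz": 0, "ax": 0, "ay": 0, "az": 0.829}, {"jaw": 0.65, "tx": -0.95, "ty": -0.89, "tz": 0, "ax": 0, "ay": 0, "az": 0.829}, {"jaw": 0.65, "tx": -0.95, "ty": -0.89, "tz": 0, "ax": 0, "ay": 0, "az": 0.829}, {"jaw": 0.65, "tx": -0.95, "ty": -0.89, "tz": 0, "ax": 0, "ay": 0, "az": 0.829}]'

```text
time_s: 2.3
eef_pos: [0.5609, -0.1532, 0.3992]
tool_rot: [-3.141, -0.001, 1.374]
contact_force: [-0.2, 0.0, -0.1]
width: 0.0572
grip_force: 0.0
```

```bash
python3 - <<'E'
from h import *
state();e=H(0,-.197,.097);rows([((e[0],e[1],.15),1.37),(e,1.37)])
E
```

```text
{'time_s': 2.3, 'eef_pos': [0.5609, -0.1532, 0.3992], 'tool_rot': [-3.1406, -0.0005, 1.3742], 'contact_force': [-0.1888, 0.0332, -0.095], 'width': 0.0572, 'grip_force': 0.0, 'joint_positions': [-0.2795, 0.3349, 0.6255, 1.5628, -0.2009, 1.31, 0.1752]}
[-0.009  0.001  0.831] [-0.001 -0.     0.003]
[-0.009  0.001  1.007] [-0.001 -0.     0.003]
```

Emit:
arm_command --series '[{"jaw": 0.65, "tx": -0.01, "ty": 0, "tz": 0.83, "ax": 0, "ay": 0, "az": 0}, {"jaw": 0.65, "tx": -0.01, "ty": 0, "tz": 0.83, "ax": 0, "ay": 0, "az": 0}, {"jaw": 0.65, "tx": -0.01, "ty": 0, "tz": 0.83, "ax": 0, "ay": 0, "az": 0}, {"jaw": 0.65, "tx": -0.01, "ty": 0, "tz": 0.83, "ax": 0, "ay": 0, "az": 0}, {"jaw": 0.65, "tx": -0.01, "ty": 0, "tz": 0.83, "ax": 0, "ay": 0, "az": 0}, {"jaw": 0.65, "tx": -0.01, "ty": 0, "tz": 0.83, "ax": 0, "ay": 0, "az": 0}, {"jaw": 0.65, "tx": -0.01, "ty": 0, "tz": 0.92, "ax": 0, "ay": 0, "az": 0}, {"jaw": 0.65, "tx": -0.01, "ty": 0, "tz": 1.0, "ax": 0, "ay": 0, "az": 0}, {"jaw": 0.65, "tx": -0.01, "ty": 0, "tz": 1.0, "ax": 0, "ay": 0, "az": 0}, {"jaw": 0.65, "tx": -0.01, "ty": 0, "tz": 1.0, "ax": 0, "ay": 0, "az": 0}]'

```text
time_s: 3.3
eef_pos: [0.5615, -0.1572, 0.1019]
tool_rot: [3.139, -0.001, 1.371]
contact_force: [0.2, -0.4, 0.7]
width: 0.057
grip_force: 0.0
```

```bash
python3 - <<'E'
from h import *
state();e=H(0,-.197,.097);rows([(e,1.37)]);im=optics.camera("top")
cv2.imwrite("pics/g1.png",np.hstack([cv2.resize(im[200:380,280:480],(400,360)),cv2.resize(optics.camera("side")[140:320,280:480],(400,360))]))
E
```

```text
{'time_s': 3.3, 'eef_pos': [0.5615, -0.1572, 0.1019], 'tool_rot': [3.1394, -0.0006, 1.3713], 'contact_force': [0.2, -0.3948, 0.6581], 'width': 0.057, 'grip_force': 0.0, 'joint_positions': [-0.1409, 0.6714, 0.4623, 1.8426, -0.4321, 0.7261, 0.3631]}
[ 0.004 -0.004  0.016] [ 0.001 -0.     0.001]
```

View pics/g1.png

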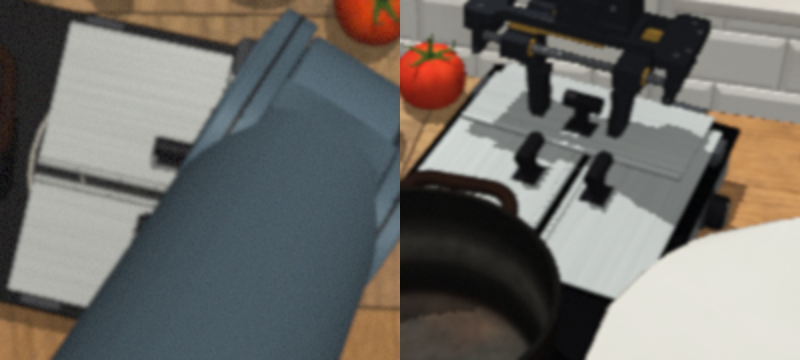

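The fingers stand either side of the end pull's bar, so I'll close on it.

Emit:
arm_command --newtons 15 --series '[{"jaw": 0.65, "tx": 0.003, "ty": -0.003, "tz": 0.005, "ax": 0, "ay": 0, "az": 0}, {"jaw": 0, "tx": 0.003, "ty": -0.003, "tz": 0.005, "ax": 0, "ay": 0, "az": 0}, {"jaw": 0, "tx": 0.003, "ty": -0.003, "tz": 0.005, "ax": 0, "ay": 0, "az": 0}, {"jaw": 0, "tx": 0.003, "ty": -0.003, "tz": 0.005, "ax": 0, "ay": 0, "az": 0}, {"jaw": 0, "tx": 0.003, "ty": -0.003, "tz": 0.005, "ax": 0, "ay": 0, "az": 0}, {"jaw": 0, "tx": 0.003, "ty": -0.003, "tz": 0.005, "ax": 0, "ay": 0, "az": 0}]'

```text
time_s: 4.0
eef_pos: [0.5595, -0.1564, 0.0983]
tool_rot: [-3.142, -0.0, 1.37]
contact_force: [-0.7, 0.1, 0.4]
width: 0.0328
grip_force: 15.0
```

```bash
python3 - <<'E'
from h import *
state()
p=lambda t:(.075*np.cos(t)-.0275*np.sin(t),.075*np.sin(t)+.0275*np.cos(t))
p0=p(0)
for t in list(np.linspace(0,1.6,17))[1:]+[1.63]:
    a,b=p(t);print(round(t,2),"dhoby %.3f -> tx %.3f tz %.3f"%(a-p0[0],(a-p0[0])/.3,-(b-p0[1])/.3))
E
```

```text
{'time_s': 4.0, 'eef_pos': [0.5595, -0.1564, 0.0983], 'tool_rot': [-3.1415, -0.0001, 1.3696], 'contact_force': [-0.6535, 0.079, 0.428], 'width': 0.0328, 'grip_force': 15.0, 'joint_positions': [-0.1406, 0.6753, 0.4601, 1.8474, -0.4348, 0.7198, 0.3634]}
0.1 dhoby -0.003 -> tx -0.010 tz -0.025
0.2 dhoby -0.007 -> tx -0.023 tz -0.048
0.3 dhoby -0.011 -> tx -0.038 tz -0.070
0.4 dhoby -0.017 -> tx -0.055 tz -0.090
0.5 dhoby -0.022 -> tx -0.075 tz -0.109
0.6 dhoby -0.029 -> tx -0.095 tz -0.125
0.7 dhoby -0.035 -> tx -0.118 tz -0.139
0.8 dhoby -0.042 -> tx -0.142 tz -0.152
0.9 dhoby -0.050 -> tx -0.166 tz -0.161
1.0 dhoby -0.058 -> tx -0.192 tz -0.168
1.1 dhoby -0.065 -> tx -0.218 tz -0.173
1.2 dhoby -0.073 -> tx -0.245 tz -0.175
1.3 dhoby -0.081 -> tx -0.271 tz -0.174
1.4 dhoby -0.089 -> tx -0.298 tz -0.170
1.5 dhoby -0.097 -> tx -0.324 tz -0.164
1.6 dhoby -0.105 -> tx -0.349 tz -0.156
1.63 dhoby -0.107 -> tx -0.356 tz -0.152
```

Emit:
arm_command --series '[{"jaw": 0, "tx": -0.01, "ty": 0, "tz": -0.025, "ax": 0, "ay": 0, "az": 0}, {"jaw": 0, "tx": -0.023, "ty": 0, "tz": -0.048, "ax": 0, "ay": 0, "az": 0}, {"jaw": 0, "tx": -0.038, "ty": 0, "tz": -0.07, "ax": 0, "ay": 0, "az": 0}, {"jaw": 0, "tx": -0.055, "ty": 0, "tz": -0.09, "ax": 0, "ay": 0, "az": 0}, {"jaw": 0, "tx": -0.075, "ty": 0, "tz": -0.109, "ax": 0, "ay": 0, "az": 0}, {"jaw": 0, "tx": -0.095, "ty": 0, "tz": -0.125, "ax": 0, "ay": 0, "az": 0}, {"jaw": 0, "tx": -0.118, "ty": 0, "tz": -0.139, "ax": 0, "ay": 0, "az": 0}, {"jaw": 0, "tx": -0.142, "ty": 0, "tz": -0.152, "ax": 0, "ay": 0, "az": 0}, {"jaw": 0, "tx": -0.166, "ty": 0, "tz": -0.161, "ax": 0, "ay": 0, "az": 0}, {"jaw": 0, "tx": -0.192, "ty": 0, "tz": -0.168, "ax": 0, "ay": 0, "az": 0}, {"jaw": 0, "tx": -0.218, "ty": 0, "tz": -0.173, "ax": 0, "ay": 0, "az": 0}, {"jaw": 0, "tx": -0.245, "ty": 0, "tz": -0.175, "ax": 0, "ay": 0, "az": 0}, {"jaw": 0, "tx": -0.271, "ty": 0, "tz": -0.174, "ax": 0, "ay": 0, "az": 0}, {"jaw": 0, "tx": -0.298, "ty": 0, "tz": -0.17, "ax": 0, "ay": 0, "az": 0}, {"jaw": 0, "tx": -0.324, "ty": 0, "tz": -0.164, "ax": 0, "ay": 0, "az": 0}, {"jaw": 0, "tx": -0.349, "ty": 0, "tz": -0.156, "ax": 0, "ay": 0, "az": 0}, {"jaw": 0, "tx": -0.349, "ty": 0, "tz": -0.156, "ax": 0, "ay": 0, "az": 0}, {"jaw": 0, "tx": -0.349, "ty": 0, "tz": -0.156, "ax": 0, "ay": 0, "az": 0}]'

```text
time_s: 5.8
eef_pos: [0.5391, -0.2559, 0.1455]
tool_rot: [-3.14, -0.006, 1.372]
contact_force: [0.4, 9.8, -0.5]
width: 0.0336
grip_force: 15.0
```

```bash
python3 - <<'E'
from h import *
state();s=monitor.get_state()
c,q=np.cos(X[2]),np.sin(X[2]);d=s["eef_pos"]-[X[0],X[1],0];print("hob",c*d[0]+q*d[1],-q*d[0]+c*d[1],d[2]+.005)
E
```

```text
{'time_s': 5.8, 'eef_pos': [0.5391, -0.2559, 0.1455], 'tool_rot': [-3.14, -0.0055, 1.3718], 'contact_force': [0.4377, 9.7898, -0.5482], 'width': 0.0336, 'grip_force': 15.0013, 'joint_positions': [0.0143, 0.6293, 0.4962, 1.7853, -0.3965, 0.8301, 0.5041]}
hob -0.0009588923121508636 -0.2993970559207343 0.15053084316506027
```

The end leaf is at its stop: the bar is at hob y -0.299, z 0.1505, with a 10 N reaction. I'll release it and move over to the back pull.

Emit:
arm_command --series '[{"jaw": 0.65, "tx": 0.01, "ty": 0, "tz": 0, "ax": 0, "ay": 0, "az": 0}, {"jaw": 0.65, "tx": 0.01, "ty": 0, "tz": 0, "ax": 0, "ay": 0, "az": 0}, {"jaw": 0.65, "tx": 0.01, "ty": 0, "tz": 0, "ax": 0, "ay": 0, "az": 0}, {"jaw": 0.65, "tx": 0.01, "ty": 0, "tz": -0.1, "ax": 0, "ay": 0, "az": 0}, {"jaw": 0.65, "tx": 0.01, "ty": 0, "tz": -0.25, "ax": 0, "ay": 0, "az": 0}, {"jaw": 0.65, "tx": 0.01, "ty": 0, "tz": -0.35, "ax": 0, "ay": 0, "az": 0}, {"jaw": 0.65, "tx": 0.01, "ty": 0, "tz": -0.35, "ax": 0, "ay": 0, "az": 0}, {"jaw": 0.65, "tx": 0.55, "ty": 0.077, "tz": -0.35, "ax": 0, "ay": 0, "az": -1}, {"jaw": 0.65, "tx": 0.55, "ty": 0.077, "tz": -0.35, "ax": 0, "ay": 0, "az": -1}, {"jaw": 0.65, "tx": 0.55, "ty": 0.077, "tz": -0.35, "ax": 0, "ay": 0, "az": -1}, {"jaw": 0.65, "tx": 0.55, "ty": 0.077, "tz": -0.35, "ax": 0, "ay": 0, "az": -1}, {"jaw": 0.65, "tx": 0.55, "ty": 0.077, "tz": -0.35, "ax": 0, "ay": 0, "az": -1}, {"jaw": 0.65, "tx": 0.55, "ty": 0.077, "tz": -0.35, "ax": 0, "ay": 0, "az": -1}, {"jaw": 0.65, "tx": 0.55, "ty": 0.077, "tz": -0.35, "ax": 0, "ay": 0, "az": -1}, {"jaw": 0.65, "tx": 0.55, "ty": 0.077, "tz": -0.35, "ax": 0, "ay": 0, "az": -1}, {"jaw": 0.65, "tx": 0.55, "ty": 0.077, "tz": -0.35, "ax": 0, "ay": 0, "az": -1}, {"jaw": 0.65, "tx": 0.55, "ty": 0.077, "tz": -0.35, "ax": 0, "ay": 0, "az": -1}, {"jaw": 0.65, "tx": 0.55, "ty": 0.077, "tz": -0.35, "ax": 0, "ay": 0, "az": -1}, {"jaw": 0.65, "tx": 0.55, "ty": 0.077, "tz": -0.35, "ax": 0, "ay": 0, "az": -1}]'

```text
time_s: 7.7
eef_pos: [0.5937, -0.1029, 0.2494]
tool_rot: [-3.141, -0.001, 2.94]
contact_force: [0.0, -0.6, 0.1]
width: 0.0573
grip_force: 0.0
```

```bash
python3 - <<'E'
from h import *
state();e=H(.022,-.138,.0885);rows([(e,2.9406)])
E
```

```text
{'time_s': 7.7, 'eef_pos': [0.5937, -0.1029, 0.2494], 'tool_rot': [-3.1412, -0.0009, 2.9399], 'contact_force': [0.0227, -0.5509, 0.073], 'width': 0.0573, 'grip_force': 0.0, 'joint_positions': [-0.0374, 0.4616, 0.1822, 1.6815, -0.0952, 1.0081, 1.5462]}
[-0.     0.002  0.536] [-0.    -0.001 -0.   ]
```

Emit:
arm_command --series '[{"jaw": 0.65, "tx": 0, "ty": 0, "tz": 0.15, "ax": 0, "ay": 0, "az": 0}, {"jaw": 0.65, "tx": 0, "ty": 0, "tz": 0.3, "ax": 0, "ay": 0, "az": 0}, {"jaw": 0.65, "tx": 0, "ty": 0, "tz": 0.42, "ax": 0, "ay": 0, "az": 0}, {"jaw": 0.65, "tx": 0, "ty": 0, "tz": 0.5, "ax": 0, "ay": 0, "az": 0}, {"jaw": 0.65, "tx": 0, "ty": 0, "tz": 0.535, "ax": 0, "ay": 0, "az": 0}, {"jaw": 0.65, "tx": 0, "ty": 0, "tz": 0.535, "ax": 0, "ay": 0, "az": 0}, {"jaw": 0, "tx": 0, "ty": 0, "tz": 0.535, "ax": 0, "ay": 0, "az": 0}, {"jaw": 0, "tx": 0, "ty": 0, "tz": 0.535, "ax": 0, "ay": 0, "az": 0}, {"jaw": 0, "tx": 0, "ty": 0, "tz": 0.535, "ax": 0, "ay": 0, "az": 0}, {"jaw": 0, "tx": 0, "ty": 0, "tz": 0.535, "ax": 0, "ay": 0, "az": 0}, {"jaw": 0, "tx": 0, "ty": 0, "tz": 0.535, "ax": 0, "ay": 0, "az": 0}]'

```text
time_s: 8.8
eef_pos: [0.5949, -0.1032, 0.0908]
tool_rot: [-3.141, 0.002, 2.94]
contact_force: [-1.3, -2.7, 6.9]
width: 0.0339
grip_force: 15.0
```

```bash
python3 - <<'E'
from h import *
state()
for r in(.09,.074):
    for t in np.linspace(0,1.6,17)[1:]:
        print(round(t,2),"|tx| %.3f tz %.3f"%((r-r*np.cos(t)+.0275*np.sin(t))/.3,-(r*np.sin(t)+.0275*np.cos(t)-.0275)/.3))
E
```

```text
{'time_s': 8.8, 'eef_pos': [0.5949, -0.1032, 0.0908], 'tool_rot': [-3.1407, 0.0022, 2.9396], 'contact_force': [-1.2664, -2.7196, 6.9179], 'width': 0.0339, 'grip_force': 14.9989, 'joint_positions': [-0.008, 0.6721, 0.1444, 1.7757, -0.1376, 0.7014, 1.5793]}
0.1 |tx| 0.011 tz -0.029
0.2 |tx| 0.024 tz -0.058
0.3 |tx| 0.040 tz -0.085
0.4 |tx| 0.059 tz -0.110
0.5 |tx| 0.081 tz -0.133
0.6 |tx| 0.104 tz -0.153
0.7 |tx| 0.130 tz -0.172
0.8 |tx| 0.157 tz -0.187
0.9 |tx| 0.185 tz -0.200
1.0 |tx| 0.215 tz -0.210
1.1 |tx| 0.246 tz -0.217
1.2 |tx| 0.277 tz -0.221
1.3 |tx| 0.308 tz -0.222
1.4 |tx| 0.339 tz -0.220
1.5 |tx| 0.370 tz -0.214
1.6 |tx| 0.400 tz -0.206
0.1 |tx| 0.010 tz -0.024
0.2 |tx| 0.023 tz -0.047
0.3 |tx| 0.038 tz -0.069
0.4 |tx| 0.055 tz -0.089
0.5 |tx| 0.074 tz -0.107
0.6 |tx| 0.095 tz -0.123
0.7 |tx| 0.117 tz -0.137
0.8 |tx| 0.141 tz -0.149
0.9 |tx| 0.165 tz -0.159
1.0 |tx| 0.191 tz -0.165
1.1 |tx| 0.216 tz -0.170
1.2 |tx| 0.243 tz -0.171
1.3 |tx| 0.269 tz -0.171
1.4 |tx| 0.295 tz -0.167
1.5 |tx| 0.321 tz -0.161
1.6 |tx| 0.345 tz -0.152
```

Emit:
arm_command --series '[{"jaw": 0, "tx": -0.011, "ty": 0, "tz": -0.029, "ax": 0, "ay": 0, "az": 0}, {"jaw": 0, "tx": -0.024, "ty": 0, "tz": -0.058, "ax": 0, "ay": 0, "az": 0}, {"jaw": 0, "tx": -0.04, "ty": 0, "tz": -0.085, "ax": 0, "ay": 0, "az": 0}, {"jaw": 0, "tx": -0.059, "ty": 0, "tz": -0.11, "ax": 0, "ay": 0, "az": 0}, {"jaw": 0, "tx": -0.081, "ty": 0, "tz": -0.133, "ax": 0, "ay": 0, "az": 0}, {"jaw": 0, "tx": -0.104, "ty": 0, "tz": -0.153, "ax": 0, "ay": 0, "az": 0}, {"jaw": 0, "tx": -0.13, "ty": 0, "tz": -0.172, "ax": 0, "ay": 0, "az": 0}, {"jaw": 0, "tx": -0.157, "ty": 0, "tz": -0.187, "ax": 0, "ay": 0, "az": 0}, {"jaw": 0, "tx": -0.185, "ty": 0, "tz": -0.2, "ax": 0, "ay": 0, "az": 0}, {"jaw": 0, "tx": -0.215, "ty": 0, "tz": -0.21, "ax": 0, "ay": 0, "az": 0}, {"jaw": 0, "tx": -0.246, "ty": 0, "tz": -0.217, "ax": 0, "ay": 0, "az": 0}, {"jaw": 0, "tx": -0.277, "ty": 0, "tz": -0.221, "ax": 0, "ay": 0, "az": 0}, {"jaw": 0, "tx": -0.308, "ty": 0, "tz": -0.222, "ax": 0, "ay": 0, "az": 0}, {"jaw": 0, "tx": -0.339, "ty": 0, "tz": -0.22, "ax": 0, "ay": 0, "az": 0}, {"jaw": 0, "tx": -0.37, "ty": 0, "tz": -0.214, "ax": 0, "ay": 0, "az": 0}, {"jaw": 0, "tx": -0.4, "ty": 0, "tz": -0.206, "ax": 0, "ay": 0, "az": 0}, {"jaw": 0, "tx": -0.4, "ty": 0, "tz": -0.206, "ax": 0, "ay": 0, "az": 0}, {"jaw": 0, "tx": -0.4, "ty": 0, "tz": -0.206, "ax": 0, "ay": 0, "az": 0}]'

```text
time_s: 10.6
eef_pos: [0.7123, -0.1271, 0.1523]
tool_rot: [-3.14, 0.002, 2.94]
contact_force: [0.9, -5.8, -0.3]
width: 0.0338
grip_force: 15.0
```

```bash
cat >>h.py <<'E'
def hob():
    s=monitor.get_state();c,q=np.cos(X[2]),np.sin(X[2]);d=s["eef_pos"]-[X[0],X[1],0];print("hob",round(c*d[0]+q*d[1],4),round(-q*d[0]+c*d[1],4),round(d[2]+.005,4))
E
python3 -c "
from h import *
hob()"
```

```text
hob 0.1431 -0.1387 0.1573
```

Emit:
arm_command --series '[{"jaw": 0.65, "tx": 0, "ty": 0, "tz": 0, "ax": 0, "ay": 0, "az": 0}, {"jaw": 0.65, "tx": 0, "ty": 0, "tz": 0, "ax": 0, "ay": 0, "az": 0}, {"jaw": 0.65, "tx": 0, "ty": 0, "tz": 0, "ax": 0, "ay": 0, "az": 0}, {"jaw": 0.65, "tx": 0, "ty": 0, "tz": -0.1, "ax": 0, "ay": 0, "az": 0}, {"jaw": 0.65, "tx": 0, "ty": 0, "tz": -0.25, "ax": 0, "ay": 0, "az": 0}, {"jaw": 0.65, "tx": 0, "ty": 0, "tz": -0.33, "ax": 0, "ay": 0, "az": 0}, {"jaw": 0.65, "tx": 0, "ty": 0, "tz": -0.33, "ax": 0, "ay": 0, "az": 0}, {"jaw": 0.65, "tx": 0.15, "ty": 0, "tz": -0.33, "ax": 0, "ay": 0, "az": 0}, {"jaw": 0.65, "tx": 0.3, "ty": 0, "tz": -0.33, "ax": 0, "ay": 0, "az": 0}, {"jaw": 0.65, "tx": 0.45, "ty": 0, "tz": -0.33, "ax": 0, "ay": 0, "az": 0}, {"jaw": 0.65, "tx": 0.58, "ty": 0, "tz": -0.33, "ax": 0, "ay": 0, "az": 0}, {"jaw": 0.65, "tx": 0.604, "ty": 0, "tz": -0.33, "ax": 0, "ay": 0, "az": 0}, {"jaw": 0.65, "tx": 0.604, "ty": 0, "tz": -0.33, "ax": 0, "ay": 0, "az": 0}]'

```text
time_s: 11.9
eef_pos: [0.5333, -0.0891, 0.2501]
tool_rot: [3.141, -0.001, 2.941]
contact_force: [0.1, -0.8, 0.2]
width: 0.0573
grip_force: 0.0
```

```bash
python3 - <<'E'
from h import *
state();e=H(-.038,-.138,.0885);rows([(e,2.9406)])
E
```

```text
{'time_s': 11.9, 'eef_pos': [0.5333, -0.0891, 0.2501], 'tool_rot': [3.141, -0.0008, 2.9412], 'contact_force': [0.108, -0.8298, 0.1573], 'width': 0.0573, 'grip_force': 0.0, 'joint_positions': [-0.061, 0.3548, 0.1801, 1.8409, -0.0772, 0.9533, 1.5233]}
[-0.007 -0.003  0.539] [ 0. -0.  0.]
```

Emit:
arm_command --series '[{"jaw": 0.65, "tx": -0.006, "ty": 0, "tz": 0.15, "ax": 0, "ay": 0, "az": 0}, {"jaw": 0.65, "tx": -0.006, "ty": 0, "tz": 0.3, "ax": 0, "ay": 0, "az": 0}, {"jaw": 0.65, "tx": -0.006, "ty": 0, "tz": 0.42, "ax": 0, "ay": 0, "az": 0}, {"jaw": 0.65, "tx": -0.006, "ty": 0, "tz": 0.5, "ax": 0, "ay": 0, "az": 0}, {"jaw": 0.65, "tx": -0.006, "ty": 0, "tz": 0.532, "ax": 0, "ay": 0, "az": 0}, {"jaw": 0.65, "tx": -0.006, "ty": 0, "tz": 0.532, "ax": 0, "ay": 0, "az": 0}, {"jaw": 0, "tx": -0.006, "ty": 0, "tz": 0.532, "ax": 0, "ay": 0, "az": 0}, {"jaw": 0, "tx": -0.006, "ty": 0, "tz": 0.532, "ax": 0, "ay": 0, "az": 0}, {"jaw": 0, "tx": -0.006, "ty": 0, "tz": 0.532, "ax": 0, "ay": 0, "az": 0}, {"jaw": 0, "tx": -0.006, "ty": 0, "tz": 0.532, "ax": 0, "ay": 0, "az": 0}, {"jaw": 0, "tx": -0.006, "ty": 0, "tz": 0.532, "ax": 0, "ay": 0, "az": 0}]'

```text
time_s: 13.0
eef_pos: [0.5368, -0.0913, 0.0919]
tool_rot: [-3.141, 0.003, 2.94]
contact_force: [-2.2, -4.0, 7.1]
width: 0.0336
grip_force: 15.0
```

Emit:
arm_command --series '[{"jaw": 0, "tx": 0.01, "ty": 0, "tz": -0.024, "ax": 0, "ay": 0, "az": 0}, {"jaw": 0, "tx": 0.023, "ty": 0, "tz": -0.047, "ax": 0, "ay": 0, "az": 0}, {"jaw": 0, "tx": 0.038, "ty": 0, "tz": -0.069, "ax": 0, "ay": 0, "az": 0}, {"jaw": 0, "tx": 0.055, "ty": 0, "tz": -0.089, "ax": 0, "ay": 0, "az": 0}, {"jaw": 0, "tx": 0.074, "ty": 0, "tz": -0.107, "ax": 0, "ay": 0, "az": 0}, {"jaw": 0, "tx": 0.095, "ty": 0, "tz": -0.123, "ax": 0, "ay": 0, "az": 0}, {"jaw": 0, "tx": 0.117, "ty": 0, "tz": -0.137, "ax": 0, "ay": 0, "az": 0}, {"jaw": 0, "tx": 0.141, "ty": 0, "tz": -0.149, "ax": 0, "ay": 0, "az": 0}, {"jaw": 0, "tx": 0.165, "ty": 0, "tz": -0.159, "ax": 0, "ay": 0, "az": 0}, {"jaw": 0, "tx": 0.191, "ty": 0, "tz": -0.165, "ax": 0, "ay": 0, "az": 0}, {"jaw": 0, "tx": 0.216, "ty": 0, "tz": -0.17, "ax": 0, "ay": 0, "az": 0}, {"jaw": 0, "tx": 0.243, "ty": 0, "tz": -0.171, "ax": 0, "ay": 0, "az": 0}, {"jaw": 0, "tx": 0.269, "ty": 0, "tz": -0.171, "ax": 0, "ay": 0, "az": 0}, {"jaw": 0, "tx": 0.295, "ty": 0, "tz": -0.167, "ax": 0, "ay": 0, "az": 0}, {"jaw": 0, "tx": 0.321, "ty": 0, "tz": -0.161, "ax": 0, "ay": 0, "az": 0}, {"jaw": 0, "tx": 0.35, "ty": 0, "tz": -0.152, "ax": 0, "ay": 0, "az": 0}, {"jaw": 0, "tx": 0.355, "ty": 0, "tz": -0.152, "ax": 0, "ay": 0, "az": 0}, {"jaw": 0, "tx": 0.355, "ty": 0, "tz": -0.152, "ax": 0, "ay": 0, "az": 0}]'

```text
time_s: 14.8
eef_pos: [0.4328, -0.07, 0.1369]
tool_rot: [-3.141, 0.004, 2.94]
contact_force: [2.2, -5.5, -2.8]
width: 0.0334
grip_force: 15.0
```

```bash
python3 -c "
from h import *
state();hob()"
```

```text
{'time_s': 14.8, 'eef_pos': [0.4328, -0.07, 0.1369], 'tool_rot': [-3.1408, 0.0038, 2.9396], 'contact_force': [2.1759, -5.4525, -2.7848], 'width': 0.0334, 'grip_force': 15.0, 'joint_positions': [-0.0747, 0.3723, 0.1558, 2.1773, -0.0987, 0.5947, 1.5211]}
hob -0.1422 -0.1385 0.1419
```

Emit:
arm_command --series '[{"jaw": 0.65, "tx": 0, "ty": 0, "tz": 0, "ax": 0, "ay": 0, "az": 0}, {"jaw": 0.65, "tx": 0, "ty": 0, "tz": 0, "ax": 0, "ay": 0, "az": 0}, {"jaw": 0.65, "tx": 0, "ty": 0, "tz": 0, "ax": 0, "ay": 0, "az": 0}, {"jaw": 0.65, "tx": 0, "ty": 0, "tz": -0.1, "ax": 0, "ay": 0, "az": 0}, {"jaw": 0.65, "tx": 0, "ty": 0, "tz": -0.25, "ax": 0, "ay": 0, "az": 0}, {"jaw": 0.65, "tx": 0, "ty": 0, "tz": -0.4, "ax": 0, "ay": 0, "az": 0}, {"jaw": 0.65, "tx": 0, "ty": 0, "tz": -0.55, "ax": 0, "ay": 0, "az": 0}, {"jaw": 0.65, "tx": 0, "ty": 0, "tz": -0.55, "ax": 0, "ay": 0, "az": 0}]'

```text
time_s: 15.6
eef_pos: [0.4346, -0.0689, 0.3066]
tool_rot: [3.139, 0.01, 2.941]
contact_force: [-0.1, 1.0, -0.5]
width: 0.0575
grip_force: 0.0
```

```bash
python3 - <<'E'
from h import *
state()
rows([((.6206,.2381,.30),3.133),((.6206,.2381,.150),3.133)])
t,s=optics.camera("top"),optics.camera("side")
cv2.imwrite("pics/top4.png",t);cv2.imwrite("pics/side4.png",s)
th=np.linspace(0,6.283,90);o=(.6206,.1381,-.0084)
for im,n in((t,"top"),(s,"side")):
    P=[T(o,np.c_[.0945*np.cos(th),.0945*np.sin(th),.17+0*th]),T(o,[(a,b,.159) for a in np.linspace(-.048,.048,15) for b in(-.126,.126)])]
    for Q in P:
        for u in proj(n,Q):cv2.circle(im,tuple(int(v) for v in u.round()),0,(0,255,0),-1)
cv2.imwrite("pics/v4.png",np.hstack([cv2.resize(t[160:400,90:290],(500,600)),cv2.resize(s[150:450,190:340],(300,600))]))
E
```

```text
{'time_s': 15.6, 'eef_pos': [0.4346, -0.0689, 0.3066], 'tool_rot': [3.1392, 0.0099, 2.9407], 'contact_force': [-0.1201, 0.9829, -0.5406], 'width': 0.0575, 'grip_force': 0.0, 'joint_positions': [-0.1241, 0.0979, 0.1932, 2.017, -0.0233, 1.0185, 1.4502]}
[-0.403  1.126  0.029] [ 0.001  0.006 -0.122]
[-0.398  1.125  0.529] [ 0.001  0.006 -0.122]
```

View pics/v4.png

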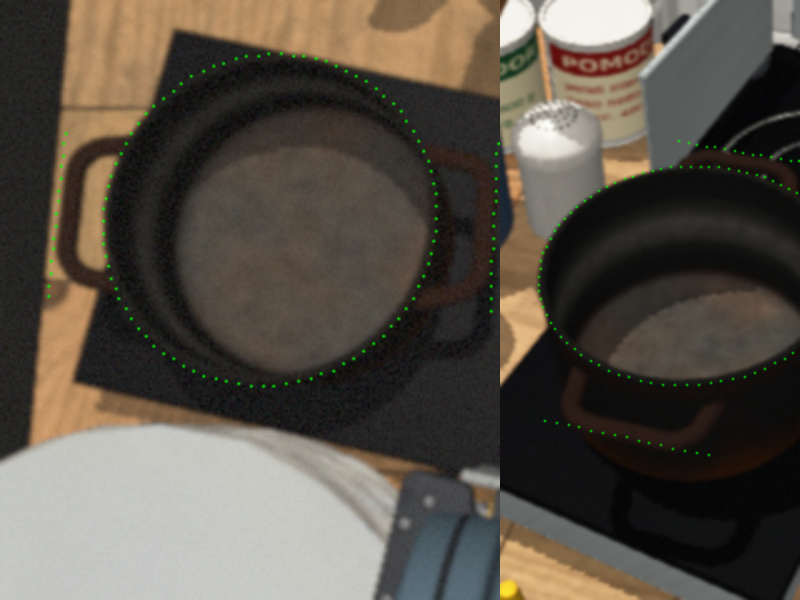

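View pics/side4.png

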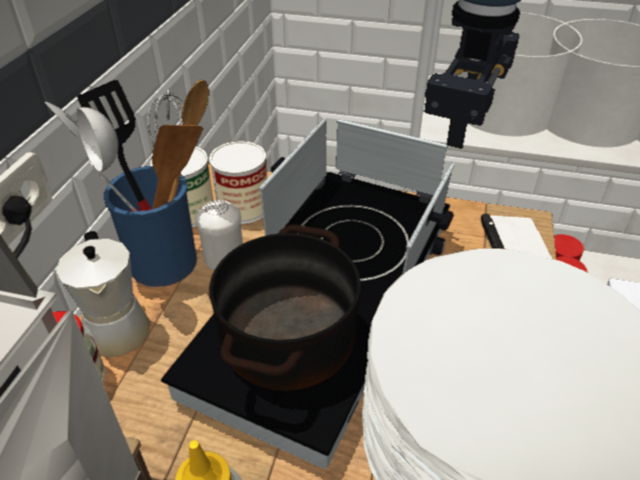

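The leaves all stand upright around the bare large ring. The pot rim overlay fits in both views. Before I go there, I'll check how high the grey counter on the left is, because it is close to the grasp.

```bash
python3 - <<'E'
from h import *
for z in(-.3,-.1,0,.05,.1,.2,.3):
    A=[ray("top",u,z) for u in((92,50),(80,200),(70,340))];print(z,[a[:2].round(3) for a in A],proj("side",np.array(A)).round().tolist())
E
python3 -c "
import cv2,numpy as np
a=cv2.imread('pics/top4.png')[0:400,0:150];b=cv2.imread('pics/side4.png')[270:480,0:250]
cv2.imwrite('pics/l5.png',np.hstack([cv2.resize(a,(225,600)),cv2.resize(b,(570,600))]))"
```

```text
-0.3 [array([1.177, 0.562]), array([0.8  , 0.553]), array([0.48 , 0.542])] [[-162.0, 655.0], [79.0, 730.0], [318.0, 801.0]]
-0.1 [array([1.067, 0.458]), array([0.751, 0.45 ]), array([0.483, 0.442])] [[-108.0, 542.0], [117.0, 602.0], [336.0, 659.0]]
0 [array([1.012, 0.406]), array([0.727, 0.399]), array([0.484, 0.391])] [[-77.0, 477.0], [138.0, 529.0], [347.0, 578.0]]
0.05 [array([0.984, 0.38 ]), array([0.714, 0.374]), array([0.485, 0.366])] [[-60.0, 442.0], [150.0, 490.0], [353.0, 535.0]]
0.1 [array([0.957, 0.354]), array([0.702, 0.348]), array([0.485, 0.341])] [[-42.0, 405.0], [162.0, 449.0], [358.0, 490.0]]
0.2 [array([0.901, 0.303]), array([0.677, 0.297]), array([0.487, 0.291])] [[-3.0, 324.0], [188.0, 360.0], [371.0, 393.0]]
0.3 [array([0.846, 0.251]), array([0.653, 0.246]), array([0.488, 0.241])] [[40.0, 233.0], [217.0, 260.0], [385.0, 285.0]]
```

View pics/l5.png

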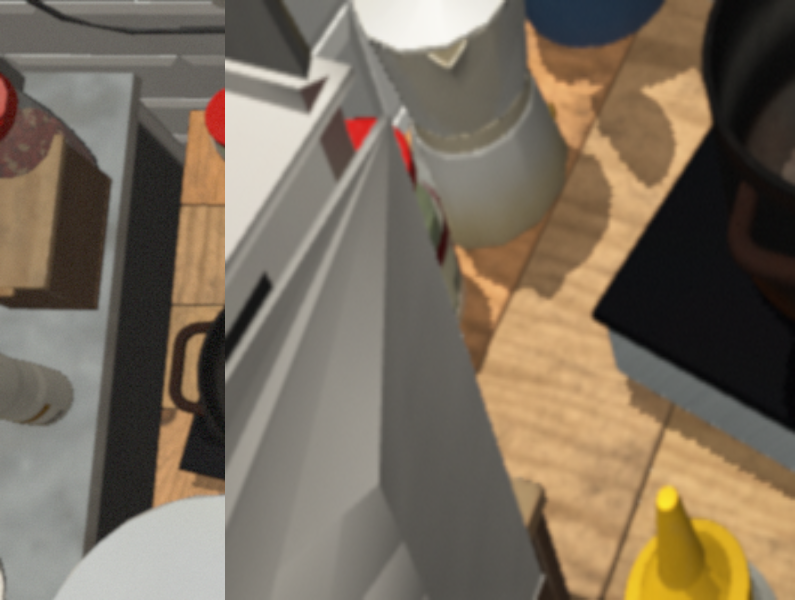

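```bash
python3 - <<'E'
from h import *
for u in((195,445),(200,475),(110,330),(130,430),(95,300)):
    for z in(0,.1,.2,.3,.4,.5):
        P=ray("side",u,z);print(u,P.round(3),proj("top",P).round().tolist())
E
```

```text
(195, 445) [0.704 0.287 0.   ] [[142.0, 213.0]]
(195, 445) [0.669 0.335 0.1  ] [[86.0, 221.0]]
(195, 445) [0.633 0.384 0.2  ] [[15.0, 230.0]]
(195, 445) [0.597 0.432 0.3  ] [[-79.0, 243.0]]
(195, 445) [0.562 0.48  0.4  ] [[-206.0, 260.0]]
(195, 445) [0.526 0.529 0.5  ] [[-392.0, 285.0]]
(200, 475) [0.683 0.323 0.   ] [[121.0, 225.0]]
(200, 475) [0.65  0.366 0.1  ] [[66.0, 232.0]]
(200, 475) [0.618 0.409 0.2  ] [[-5.0, 241.0]]
(200, 475) [0.585 0.452 0.3  ] [[-97.0, 253.0]]
(200, 475) [0.552 0.495 0.4  ] [[-223.0, 269.0]]
(200, 475) [0.52  0.538 0.5  ] [[-406.0, 292.0]]
(110, 330) [ 0.905  0.142 -0.   ] [[231.0, 106.0]]
(110, 330) [0.841 0.212 0.1  ] [[172.0, 117.0]]
(110, 330) [0.776 0.281 0.2  ] [[98.0, 132.0]]
(110, 330) [0.711 0.35  0.3  ] [[1.0, 152.0]]
(110, 330) [0.646 0.42  0.4  ] [[-134.0, 180.0]]
(110, 330) [0.581 0.489 0.5  ] [[-330.0, 220.0]]
(130, 430) [0.795 0.288 0.   ] [[146.0, 163.0]]
(130, 430) [0.746 0.336 0.1  ] [[90.0, 173.0]]
(130, 430) [0.698 0.384 0.2  ] [[20.0, 185.0]]
(130, 430) [0.649 0.433 0.3  ] [[-72.0, 201.0]]
(130, 430) [0.6   0.481 0.4  ] [[-200.0, 223.0]]
(130, 430) [0.551 0.529 0.5  ] [[-385.0, 255.0]]
(95, 300) [0.96  0.092 0.   ] [[260.0, 77.0]]
(95, 300) [0.887 0.169 0.1  ] [[201.0, 90.0]]
(95, 300) [0.815 0.245 0.2  ] [[126.0, 107.0]]
(95, 300) [0.742 0.322 0.3  ] [[27.0, 128.0]]
(95, 300) [0.669 0.398 0.4  ] [[-110.0, 158.0]]
(95, 300) [0.596 0.475 0.5  ] [[-310.0, 202.0]]
```

Emit:
arm_command --series '[{"jaw": 1, "tx": -0.2, "ty": 0.6, "tz": 0, "ax": 0, "ay": 0.006, "az": -0.122}, {"jaw": 1, "tx": -0.2, "ty": 0.6, "tz": 0, "ax": 0, "ay": 0.006, "az": -0.122}, {"jaw": 1, "tx": -0.2, "ty": 0.6, "tz": 0, "ax": 0, "ay": 0.006, "az": -0.122}, {"jaw": 1, "tx": -0.2, "ty": 0.6, "tz": 0, "ax": 0, "ay": 0.006, "az": -0.122}, {"jaw": 1, "tx": -0.4, "ty": 0.9, "tz": 0, "ax": 0, "ay": 0.006, "az": -0.122}, {"jaw": 1, "tx": -0.4, "ty": 0.9, "tz": 0, "ax": 0, "ay": 0.006, "az": -0.122}, {"jaw": 1, "tx": -0.4, "ty": 0.9, "tz": 0, "ax": 0, "ay": 0.006, "az": -0.122}, {"jaw": 1, "tx": -0.4, "ty": 0.9, "tz": 0, "ax": 0, "ay": 0.006, "az": -0.122}, {"jaw": 1, "tx": -0.4, "ty": 0.9, "tz": 0, "ax": 0, "ay": 0.006, "az": -0.122}]'

```text
time_s: 16.6
eef_pos: [0.602, 0.1702, 0.2997]
tool_rot: [-3.141, -0.012, 3.131]
contact_force: [-0.9, 0.1, -0.0]
width: 0.0882
grip_force: 0.0
```

```bash
python3 - <<'E'
from h import *
state();rows([((.6206,.2381,.25),3.133),((.6206,.2381,.150),3.133)])
E
```

```text
{'time_s': 16.6, 'eef_pos': [0.602, 0.1702, 0.2997], 'tool_rot': [-3.1407, -0.0124, 3.131], 'contact_force': [-0.8897, 0.0958, -0.0158], 'width': 0.0882, 'grip_force': 0.0, 'joint_positions': [-0.3852, 0.4573, 0.0557, 1.5488, -0.0306, 1.1482, 1.2378]}
[-0.062  0.227  0.165] [-0.001 -0.008 -0.001]
[-0.066  0.228  0.498] [-0.001 -0.008 -0.001]
```

Emit:
arm_command --series '[{"jaw": 1, "tx": -0.05, "ty": 0.227, "tz": 0, "ax": 0, "ay": 0, "az": 0}, {"jaw": 1, "tx": -0.05, "ty": 0.227, "tz": 0, "ax": 0, "ay": 0, "az": 0}, {"jaw": 1, "tx": -0.05, "ty": 0.227, "tz": 0.15, "ax": 0, "ay": 0, "az": 0}, {"jaw": 1, "tx": -0.05, "ty": 0.227, "tz": 0.15, "ax": 0, "ay": 0, "az": 0}, {"jaw": 1, "tx": -0.05, "ty": 0.227, "tz": 0.15, "ax": 0, "ay": 0, "az": 0}]'

```text
time_s: 17.1
eef_pos: [0.6176, 0.2374, 0.2562]
tool_rot: [-3.14, -0.012, 3.13]
contact_force: [-0.0, -0.5, 0.2]
width: 0.0883
grip_force: 0.0
```

```bash
python3 - <<'E'
from h import *
state();rows([((.6206,.2386,.150),3.133)])
E
```

```text
{'time_s': 17.1, 'eef_pos': [0.6176, 0.2374, 0.2562], 'tool_rot': [-3.1405, -0.0115, 3.13], 'contact_force': [-0.0403, -0.4711, 0.2095], 'width': 0.0883, 'grip_force': 0.0, 'joint_positions': [-0.4606, 0.5595, 0.041, 1.4923, -0.0287, 1.1012, 1.1466]}
[-0.014  0.004  0.354] [-0.001 -0.007 -0.002]
```

Emit:
arm_command --series '[{"jaw": 1, "tx": -0.013, "ty": 0.004, "tz": 0.1, "ax": 0, "ay": -0.007, "az": 0}, {"jaw": 1, "tx": -0.013, "ty": 0.004, "tz": 0.18, "ax": 0, "ay": -0.007, "az": 0}, {"jaw": 1, "tx": -0.013, "ty": 0.004, "tz": 0.26, "ax": 0, "ay": -0.007, "az": 0}, {"jaw": 1, "tx": -0.013, "ty": 0.004, "tz": 0.32, "ax": 0, "ay": -0.007, "az": 0}, {"jaw": 1, "tx": -0.013, "ty": 0.004, "tz": 0.35, "ax": 0, "ay": -0.007, "az": 0}, {"jaw": 1, "tx": -0.013, "ty": 0.004, "tz": 0.35, "ax": 0, "ay": -0.007, "az": 0}]'

```text
time_s: 17.7
eef_pos: [0.6215, 0.24, 0.1518]
tool_rot: [3.141, 0.002, 3.131]
contact_force: [0.2, -0.8, -0.4]
width: 0.0883
grip_force: 0.0
```

```bash
python3 - <<'E'
from h import *
state();cv2.imwrite("pics/s6.png",cv2.resize(optics.camera("side")[180:400,180:400],(660,600)))
E
```

```text
{'time_s': 17.7, 'eef_pos': [0.6215, 0.24, 0.1518], 'tool_rot': [3.1411, 0.0017, 3.1308], 'contact_force': [0.2211, -0.7814, -0.3901], 'width': 0.0883, 'grip_force': 0.0, 'joint_positions': [-0.459, 0.6733, 0.0341, 1.5691, -0.0268, 0.8979, 1.1443]}
```

View pics/s6.png

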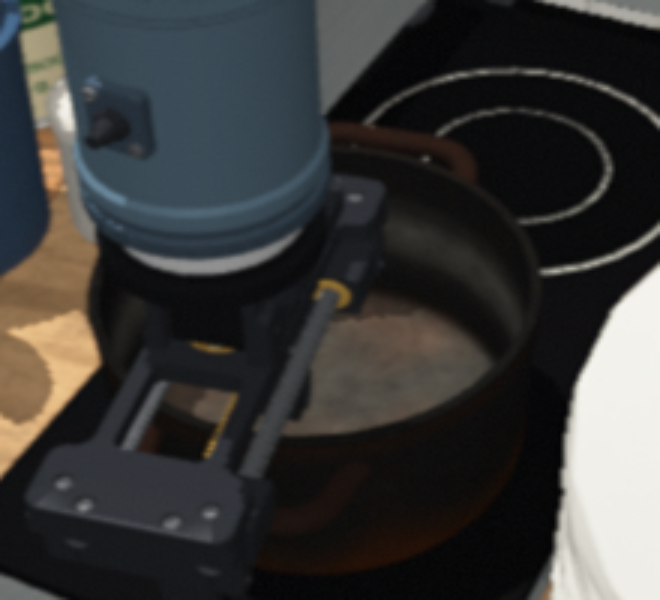

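One finger is inside the pot wall and the other outside the ear. Closing gently.

Emit:
arm_command --newtons 15 --series '[{"jaw": 0, "tx": 0, "ty": 0, "tz": 0, "ax": 0, "ay": 0, "az": 0}, {"jaw": 0, "tx": 0, "ty": 0, "tz": 0, "ax": 0, "ay": 0, "az": 0}, {"jaw": 0, "tx": 0, "ty": 0, "tz": 0, "ax": 0, "ay": 0, "az": 0}, {"jaw": 0, "tx": 0, "ty": 0, "tz": 0, "ax": 0, "ay": 0, "az": 0}, {"jaw": 0, "tx": 0, "ty": 0, "tz": 0, "ax": 0, "ay": 0, "az": 0}, {"jaw": 0, "tx": 0, "ty": 0, "tz": 0, "ax": 0, "ay": 0, "az": 0}]'

```text
time_s: 18.35
eef_pos: [0.6212, 0.2417, 0.1513]
tool_rot: [3.14, 0.002, 3.132]
contact_force: [0.2, -0.4, -0.2]
width: 0.0435
grip_force: 15.0
```

```bash
python3 - <<'E'
from h import *
state();p=monitor.get_state()["eef_pos"]
# pot relative to TCP: compare image pot shift afterwards
t,t4=optics.camera("top"),cv2.imread("pics/top4.png")
g=lambda i:cv2.cvtColor(i,cv2.COLOR_BGR2GRAY).astype(np.float32)[225:325,268:300]
print("pot -y ear image shift",cv2.phaseCorrelate(g(t4),g(t)))
cv2.imwrite("pics/t7.png",t)
E
```

```text
{'time_s': 18.35, 'eef_pos': [0.6212, 0.2417, 0.1513], 'tool_rot': [3.1396, 0.0018, 3.1323], 'contact_force': [0.2284, -0.4113, -0.1567], 'width': 0.0435, 'grip_force': 14.951, 'joint_positions': [-0.4602, 0.6741, 0.0328, 1.5688, -0.0275, 0.8967, 1.1442]}
pot -y ear image shift ((-0.038840032951387826, 0.0832601369628918), 0.9430704116821289)
```

Emit:
arm_command --series '[{"jaw": 0, "tx": 0.005, "ty": -0.025, "tz": 0, "ax": 0, "ay": 0, "az": 0}, {"jaw": 0, "tx": 0.012, "ty": -0.06, "tz": 0, "ax": 0, "ay": 0, "az": 0}, {"jaw": 0, "tx": 0.019, "ty": -0.1, "tz": 0, "ax": 0, "ay": 0, "az": 0}, {"jaw": 0, "tx": 0.027, "ty": -0.14, "tz": 0, "ax": 0, "ay": 0, "az": 0}, {"jaw": 0, "tx": 0.035, "ty": -0.18, "tz": 0, "ax": 0, "ay": 0, "az": 0}, {"jaw": 0, "tx": 0.043, "ty": -0.22, "tz": 0, "ax": 0, "ay": 0, "az": 0}, {"jaw": 0, "tx": 0.051, "ty": -0.26, "tz": 0, "ax": 0, "ay": 0, "az": 0}, {"jaw": 0, "tx": 0.058, "ty": -0.3, "tz": 0, "ax": 0, "ay": 0, "az": 0}, {"jaw": 0, "tx": 0.058, "ty": -0.3, "tz": 0, "ax": 0, "ay": 0, "az": 0}]'

```text
time_s: 19.3
eef_pos: [0.6028, 0.1474, 0.1512]
tool_rot: [-3.14, 0.001, 3.129]
contact_force: [-1.5, -3.7, 4.0]
width: 0.0435
grip_force: 15.0
```

```bash
python3 - <<'E'
from h import *
state();t,s=optics.camera("top"),optics.camera("side")
rows([((.6212-.0448,.2417-.2184,.1513),3.132)])
p=monitor.get_state()["eef_pos"];o=(p[0]-.0006,p[1]-.1037,-.0084);th=np.linspace(0,6.283,90)
for im,n in((t,"top"),(s,"side")):
    for Q in [T(o,np.c_[.0945*np.cos(th),.0945*np.sin(th),.17+0*th])]:
        for u in proj(n,Q):cv2.circle(im,tuple(int(v) for v in u.round()),0,(0,255,0),-1)
cv2.imwrite("pics/v8.png",np.hstack([cv2.resize(t[160:400,130:370],(400,400)),cv2.resize(s[120:360,210:450],(400,400))]))
E
```

```text
{'time_s': 19.3, 'eef_pos': [0.6028, 0.1474, 0.1512], 'tool_rot': [-3.1396, 0.0007, 3.1289], 'contact_force': [-1.4793, -3.7298, 3.9616], 'width': 0.0435, 'grip_force': 14.9933, 'joint_positions': [-0.3393, 0.6051, 0.0363, 1.6992, -0.025, 0.8377, 1.2654]}
[ 0.083 -0.416  0.   ] [-0.002  0.    -0.002]
```

View pics/v8.png

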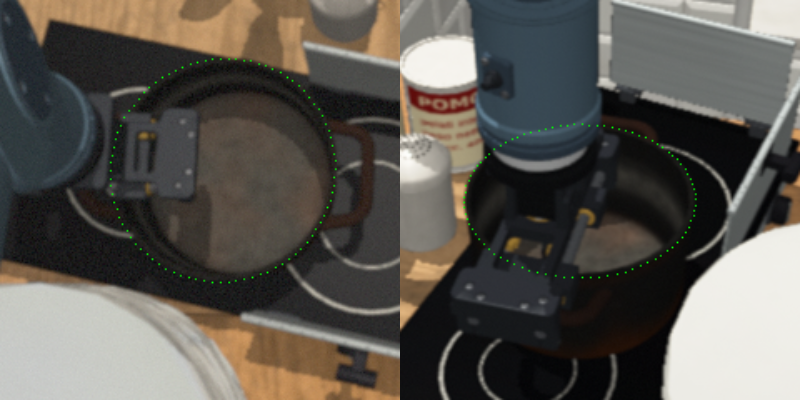

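The pot follows and matches the rim overlay in both views, and it is heading cleanly between the leaves. Continuing.

Emit:
arm_command --series '[{"jaw": 0, "tx": 0.005, "ty": -0.025, "tz": 0, "ax": 0, "ay": 0, "az": 0}, {"jaw": 0, "tx": 0.012, "ty": -0.06, "tz": 0, "ax": 0, "ay": 0, "az": 0}, {"jaw": 0, "tx": 0.02, "ty": -0.1, "tz": 0, "ax": 0, "ay": 0, "az": 0}, {"jaw": 0, "tx": 0.028, "ty": -0.14, "tz": 0, "ax": 0, "ay": 0, "az": 0}, {"jaw": 0, "tx": 0.036, "ty": -0.18, "tz": 0, "ax": 0, "ay": 0, "az": 0}, {"jaw": 0, "tx": 0.044, "ty": -0.22, "tz": 0, "ax": 0, "ay": 0, "az": 0}, {"jaw": 0, "tx": 0.052, "ty": -0.26, "tz": 0, "ax": 0, "ay": 0, "az": 0}, {"jaw": 0, "tx": 0.06, "ty": -0.3, "tz": 0, "ax": 0, "ay": 0, "az": 0}, {"jaw": 0, "tx": 0.068, "ty": -0.34, "tz": 0, "ax": 0, "ay": 0, "az": 0}, {"jaw": 0, "tx": 0.075, "ty": -0.375, "tz": 0, "ax": 0, "ay": 0, "az": 0}, {"jaw": 0, "tx": 0.08, "ty": -0.4, "tz": 0, "ax": 0, "ay": 0, "az": 0}, {"jaw": 0, "tx": 0.083, "ty": -0.414, "tz": 0, "ax": 0, "ay": 0, "az": 0}, {"jaw": 0, "tx": 0.083, "ty": -0.414, "tz": 0, "ax": 0, "ay": 0, "az": 0}, {"jaw": 0, "tx": 0.083, "ty": -0.414, "tz": 0, "ax": 0, "ay": 0, "az": 0}]'

```text
time_s: 20.8
eef_pos: [0.5772, 0.0273, 0.1512]
tool_rot: [3.141, 0.002, 3.132]
contact_force: [0.2, 2.4, 5.6]
width: 0.0431
grip_force: 14.9
```

```bash
python3 - <<'E'
from h import *
state();rows([((.6212-.0448,.2417-.2184,.1513),3.132)])
E
```

```text
{'time_s': 20.8, 'eef_pos': [0.5772, 0.0273, 0.1512], 'tool_rot': [3.1407, 0.0021, 3.1324], 'contact_force': [0.2446, 2.4131, 5.6346], 'width': 0.0431, 'grip_force': 14.9177, 'joint_positions': [-0.1543, 0.5416, 0.0391, 1.8166, -0.0294, 0.7818, 1.4617]}
[ 0.003 -0.013 -0.   ] [0.001 0.001 0.   ]
```

Emit:
arm_command --series '[{"jaw": 0, "tx": 0.003, "ty": -0.015, "tz": 0, "ax": 0, "ay": 0, "az": 0}, {"jaw": 0, "tx": 0.003, "ty": -0.015, "tz": 0, "ax": 0, "ay": 0, "az": 0}, {"jaw": 0, "tx": 0.003, "ty": -0.015, "tz": 0, "ax": 0, "ay": 0, "az": 0}, {"jaw": 0, "tx": 0.003, "ty": -0.015, "tz": 0, "ax": 0, "ay": 0, "az": 0}]'

```text
time_s: 21.2
eef_pos: [0.5764, 0.0235, 0.1512]
tool_rot: [3.14, 0.002, 3.133]
contact_force: [0.2, 4.4, 5.8]
width: 0.0435
grip_force: 14.9
```

Emit:
arm_command --series '[{"jaw": 1, "tx": 0, "ty": 0, "tz": 0, "ax": 0, "ay": 0, "az": 0}, {"jaw": 1, "tx": 0, "ty": 0, "tz": 0, "ax": 0, "ay": 0, "az": 0}, {"jaw": 1, "tx": 0, "ty": 0, "tz": 0, "ax": 0, "ay": 0, "az": 0}, {"jaw": 1, "tx": 0, "ty": 0, "tz": 0, "ax": 0, "ay": 0, "az": 0}, {"jaw": 1, "tx": 0, "ty": 0, "tz": -0.06, "ax": 0, "ay": 0, "az": 0}, {"jaw": 1, "tx": 0, "ty": 0, "tz": -0.15, "ax": 0, "ay": 0, "az": 0}, {"jaw": 1, "tx": 0, "ty": 0, "tz": -0.3, "ax": 0, "ay": 0, "az": 0}, {"jaw": 1, "tx": 0, "ty": 0, "tz": -0.45, "ax": 0, "ay": 0, "az": 0}, {"jaw": 1, "tx": 0, "ty": 0.15, "tz": -0.6, "ax": 0, "ay": 0, "az": 0}, {"jaw": 1, "tx": 0.1, "ty": 0.3, "tz": -0.65, "ax": 0, "ay": 0, "az": 0}, {"jaw": 1, "tx": 0.2, "ty": 0.45, "tz": -0.65, "ax": 0, "ay": 0, "az": 0}, {"jaw": 1, "tx": 0.3, "ty": 0.6, "tz": -0.65, "ax": 0, "ay": 0, "az": 0}, {"jaw": 1, "tx": 0.4, "ty": 0.75, "tz": -0.65, "ax": 0, "ay": 0, "az": 0}, {"jaw": 1, "tx": 0.4, "ty": 0.85, "tz": -0.65, "ax": 0, "ay": 0, "az": 0}, {"jaw": 1, "tx": 0.4, "ty": 0.85, "tz": -0.65, "ax": 0, "ay": 0, "az": 0}]'

```text
time_s: 22.7
eef_pos: [0.4546, 0.2851, 0.346]
tool_rot: [3.138, 0.0, 3.142]
contact_force: [-0.5, 0.0, -0.1]
width: 0.0881
grip_force: 0.0
```

```bash
cat > pf.py <<'E'
from h import *
state();c=H(0,-.12,0)
# rigid image check: register the pot's inside between the start picture and now, on rectified rim planes
def rect(im,cx,cy,n):
    G=np.meshgrid(np.linspace(-.1,.1,201),np.linspace(-.1,.1,201));Q=np.c_[cx+G[0].ravel(),cy+G[1].ravel(),np.full(G[0].size,.17)]
    u=proj(n,Q).astype(np.float32).reshape(201,201,2);return cv2.remap(im,u[...,0],u[...,1],cv2.INTER_LINEAR)
for n in("top","side"):
    im=optics.camera(n);cv2.imwrite(f"pics/{n}9.png",im)
    # rim outline fit: maximise radial gradient on the rim circle at z=.17
    g=cv2.GaussianBlur(cv2.cvtColor(im,cv2.COLOR_BGR2GRAY).astype(np.float32),(0,0),1)
    th=np.linspace(0,6.283,180)
    def score(x,y):
        v=[]
        for r in(.092,.098):
            u=proj(n,np.c_[x+r*np.cos(th),y+r*np.sin(th),0*th+.17]).astype(np.float32);v.append(cv2.remap(g,u[None,:,0],u[None,:,1],cv2.INTER_LINEAR)[0])
        return np.clip(v[1]-v[0],-15,15).mean()
    b=max((score(c[0]+a*.001,c[1]+d*.001),a,d) for a in range(-20,21) for d in range(-20,21));print(n,"rim fit offset from ring centre mm",b)
E
python3 pf.py
```

```text
{'time_s': 22.7, 'eef_pos': [0.4546, 0.2851, 0.346], 'tool_rot': [3.1377, 0.0004, 3.1416], 'contact_force': [-0.5157, 0.0347, -0.1421], 'width': 0.0881, 'grip_force': 0.0, 'joint_positions': [-0.5592, 0.2533, -0.1008, 1.7249, 0.0244, 1.1621, 0.9043]}
top rim fit offset from ring centre mm (np.float32(6.8907347), -17, 8)
side rim fit offset from ring centre mm (np.float32(5.169708), 3, 7)
```

```bash
python3 - <<'E'
from h import *
z=.151
def ears(f,c):
    im=cv2.GaussianBlur(cv2.imread(f),(0,0),1).astype(float)
    xs,ys=np.meshgrid(np.linspace(-.07,.07,141),np.r_[np.linspace(-.145,-.1,91)]);out=[]
    for sg in(-1,1):
        yy=ys*-sg
        u=proj("top",np.c_[c[0]+xs.ravel(),c[1]+yy.ravel(),0*xs.ravel()+z]).astype(np.float32).reshape(*xs.shape,2)
        p=cv2.remap(im,u[...,0],u[...,1],cv2.INTER_LINEAR);m=(p[...,2]-p[...,0])/(p.sum(2)+10);w=(m>.18)&(p[...,2]<110)&(p.sum(2)>50)
        out.append((w.sum(),(xs[w].mean()*1000).round(1),(yy[w].mean()*1000).round(1)))
    return out
print("start",ears("pics/top4.png",(.6206,.1380)));print("now",ears("pics/top9.png",(.5758,-.0803)))
t=cv2.imread("pics/top9.png");s=cv2.imread("pics/side9.png");th=np.linspace(0,6.283,90)
E
```

```text
start [(np.int64(273), np.float64(4.2), np.float64(-115.6)), (np.int64(1084), np.float64(3.9), np.float64(117.6))]
now [(np.int64(202), np.float64(9.4), np.float64(-114.9)), (np.int64(243), np.float64(3.2), np.float64(113.6))]
```

```bash
python3 - <<'E'
from h import *
c=H(0,-.12,0);th=np.linspace(0,6.283,180,endpoint=False)
im=cv2.GaussianBlur(cv2.imread("pics/top9.png").astype(np.float32),(0,0),1);g=im.sum(2)/3
def prof(x,y,z,r):
    u=proj("top",np.c_[x+r*np.cos(th),y+r*np.sin(th),0*th+z]).astype(np.float32);return cv2.remap(g,u[None,:,0],u[None,:,1],cv2.INTER_LINEAR)[0]
R=np.arange(.05,.125,.0025)
for z in(.064,.17):
    A=np.array([prof(c[0],c[1],z,r) for r in R])
    print(z,"r mm, gray for dirs +x +y -x -y (10deg mean)")
    for i,r in enumerate(R):print(round(r*1000,1),[round(float(A[i,np.arange(k-5,k+6)%180].mean()),1) for k in(0,45,90,135)])
E
```

```text
0.064 r mm, gray for dirs +x +y -x -y (10deg mean)
50.0 [76.9, 79.1, 76.3, 73.4]
52.5 [76.8, 78.8, 76.1, 72.8]
55.0 [76.7, 78.1, 75.4, 72.5]
57.5 [76.5, 77.4, 74.5, 73.4]
60.0 [75.0, 76.8, 74.1, 74.9]
62.5 [67.5, 76.1, 73.9, 76.4]
65.0 [57.8, 75.6, 74.5, 76.8]
67.5 [53.9, 75.7, 74.4, 76.9]
70.0 [53.7, 75.7, 73.0, 76.6]
72.5 [53.8, 75.1, 71.2, 74.0]
75.0 [53.6, 73.0, 70.1, 68.2]
77.5 [53.1, 69.8, 67.8, 60.9]
80.0 [51.4, 64.8, 62.2, 54.3]
82.5 [49.0, 56.7, 50.2, 48.8]
85.0 [46.1, 43.6, 35.3, 42.0]
87.5 [39.7, 30.7, 29.9, 32.0]
90.0 [29.6, 27.5, 31.5, 24.1]
92.5 [21.9, 31.4, 32.4, 25.1]
95.0 [21.0, 31.1, 29.0, 28.7]
97.5 [25.6, 27.0, 26.7, 27.1]
100.0 [32.3, 26.4, 26.5, 23.9]
102.5 [34.5, 30.3, 26.7, 25.5]
105.0 [30.0, 34.0, 26.8, 30.2]
107.5 [23.7, 36.0, 28.7, 31.1]
110.0 [20.9, 36.9, 36.9, 29.4]
112.5 [21.1, 36.5, 53.3, 31.0]
115.0 [26.6, 35.8, 79.6, 35.3]
117.5 [36.5, 35.1, 114.7, 42.0]
120.0 [52.5, 33.2, 139.3, 48.2]
122.5 [68.3, 30.3, 137.6, 50.1]
0.17 r mm, gray for dirs +x +y -x -y (10deg mean)
50.0 [54.0, 75.7, 77.9, 75.0]
52.5 [54.0, 75.7, 76.7, 75.5]
55.0 [53.7, 75.2, 76.3, 75.4]
57.5 [53.2, 75.4, 75.9, 74.3]
60.0 [51.9, 75.5, 74.9, 71.8]
62.5 [49.5, 75.6, 74.2, 67.1]
65.0 [46.2, 74.4, 73.9, 61.3]
67.5 [38.8, 70.6, 74.4, 55.4]
70.0 [27.3, 64.5, 73.9, 50.8]
72.5 [20.9, 55.1, 72.0, 45.8]
75.0 [22.9, 41.2, 70.4, 37.8]
77.5 [30.4, 28.6, 68.0, 26.8]
80.0 [34.7, 27.7, 61.5, 23.1]
82.5 [30.6, 32.2, 46.6, 28.6]
85.0 [23.3, 29.0, 32.1, 28.9]
87.5 [20.8, 23.9, 30.3, 23.0]
90.0 [22.4, 28.4, 32.5, 24.3]
92.5 [30.9, 33.2, 29.8, 32.0]
95.0 [46.1, 34.1, 26.8, 34.0]
97.5 [65.6, 35.8, 26.6, 36.2]
100.0 [74.3, 35.8, 26.6, 40.5]
102.5 [75.4, 35.7, 27.0, 44.3]
105.0 [75.4, 35.0, 31.5, 48.9]
107.5 [74.9, 33.3, 45.5, 50.6]
110.0 [74.7, 31.3, 70.5, 49.7]
112.5 [75.3, 32.1, 108.8, 43.8]
115.0 [81.2, 36.2, 136.8, 36.9]
117.5 [102.4, 39.1, 131.8, 36.9]
120.0 [131.4, 38.8, 104.8, 38.8]
122.5 [149.0, 37.2, 85.4, 38.9]
```

The edge of the pot's floor lies 84.5 to 88 mm from the ring centre in all four directions, so the pot is centred within about 2 mm. Handing in.

```bash
python3 -c "
from rig import sign_off
print(sign_off())"
```

```text
the job is handed in; nothing more can be done
None
```

I stood up all three guard leaves to their stops and slid the casserole to within about 2 mm of the large ring's centre by the camera measurement. The shaker and tomato were left alone, and I handed the job in after about 23 s of the 72 s allowed; no verdict was returned.

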